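# Slide the top spruce blank onto the shooting board

## Robot

A 7-joint arm with a two-finger parallel gripper is mounted at the origin on the work surface. World frame = base frame: x ahead of the robot, y to its left, z up, the work surface at z = 0. Lengths are in m, angles in rad, forces in N, time in s.
With the tool pointing down it reaches from about 0.4 to 0.85 m from the base axis. Payload 4.5 kg.
Tool frame: the origin (TCP) lies at the centre of the arm's flange, where the gripper is bolted on; the fingertips stand 166 mm ahead of it and the grasp point (between the pads) lies 147 mm ahead of it (bot.finger_overhang is the distance from the TCP to the fingertips, in m); z points along the fingers, y is the line along which they close (so a half turn about z gives the same grasp; the last joint's range is limited). The gripper opens to 88 mm and grips with 3 to 60 N. Pads are 18 mm wide; open, the fingers measure 123 mm over their backs; the gripper's body (75 mm by 187 mm) begins 45 mm behind the grasp point.
Start: joints at [-1.159, 0.689, -0.195, 1.565, 0.157, 0.902, -0.215], TCP at [0.231, 0.581, 0.405] pointing down, gripper open.
Joint ranges: [-3.01, 3.01], [-0.46, 2.08], [-1.47, 1.51], [0.13, 2.56], [-1, 4.14], [0.04, 2.09], [-2.66, 2.66]. Speed limits (rad/s): [2.57, 2.57, 3.14, 3.14, 3.14, 3.14, 3.14].

## Interface

Orientations are given as [roll, pitch, yaw] about the fixed x, y, z axes, in that order (R = Rz(yaw) Ry(pitch) Rx(roll)).
In Python, from station import readout, viewer, bot gives the robot as it stands.
- The arm moves only by the tool arm_command, never from a script. Its argument "series" is a list of rows, each an object with "offset": the shift along the tool's x, y, z in mm, a list of three; "angular": the turn, a rotation vector about the tool's x, y, z in degrees, a list of three; "hand": the gripper command: -1 is fully open, 1 is shut, values between are in proportion. In form: [{"offset": [x, y, z], "angular": [rx, ry, rz], "hand": hand}, ...]. A call has 1 to 20 rows; each row is the pose to reach, as a shift and turn from the pose commanded when the call began, along the tool's axes at that moment; what a row does not reach only later rows make up. A row lasts 1/10 s, in which the tool goes at most 50 mm and 8.59 degrees, less where a joint would pass 70% of its speed; a pose out of reach is approached as far as the arm can. A call with a gripper value outside its range is refused whole. The fingers move at their own pace and stop on an object; "grip_force" is the grip in N (left out, the last holds). Time passes only in rows, so rows that repeat a pose let the fingers close. It gives the time, the measured TCP pose, the force, the opening and the grip force at its end, in the units of the state.
- readout.observe(): the state, without advancing time (a new reading comes with each control period).
- viewer.camera(name): name is "scene" or "top" or "wrist"; returns the picture (480x640x3 uint8, red, green, blue); there is no depth.
- viewer.calibration(name): a dict with "mtx" (3x3 intrinsics, pixels), "k1" (the pictures are not rectified: a ray, as slopes to the right and down, at radius r is drawn at 1 + k1 r^2 times it, then the intrinsics apply), "position" and "rotation" of the camera in the world; the wrist camera has in their place "hand_eye" (4x4, takes a point from camera to tool coordinates, whose origin is the TCP and whose axes are the flange's). Camera axes: x right, y up, looking along -z (the intrinsics and any distortion apply to the point x, -y, -z); pixel columns grow to the right and rows downward; lengths in m; the calibration is good to about 2 mm. A picture is of the moment at which its call begins: read the wrist's pose just before it. calibration takes no time and is no camera call.
- bot.hand_in(): hands the job in; it is judged then, once.
The state is a dict: "t": time; "q": joint angles; "joint_vel": joint speeds; "joint_torque": joint torques, N m; "position": TCP position; "orientation": TCP orientation; "force": force on the tool from outside, world axes, zero at the start; "torque": the same for the moment, N m; "opening": finger opening in m; "grip_force": force on a finger pad.
Only numpy, scipy, OpenCV 4.12 (cv2) and the standard library are available. Lean on these libraries where they do the work, as an engineer would, in place of code of your own. Each camera call takes 0.05 s, during which the arm holds its last target. There are 200 camera calls.

## Task

Slide the top spruce blank sideways off its stack onto the bed of the shooting board, with its end squarely against the stop, ready for its joint edge to be planed: that long edge should stand about 5 mm proud of the bed over the plane's runway, all along. Slide it rather than lift it, and leave the three blanks under it, the block plane, try square, glue bottle and brush where they are.

Things in the scene. Friction and masses are not known exactly. Their poses are not given: they have to be found in the camera images.
- shooting_board: Shooting board fixed to the bench: plywood base 18 mm high, brown bed on it (top 34 mm above the bench), dark wooden stop across the bed's +y end. Origin on the bench under the bed's middle: bed x -57.5 to +57.5, y -190 to +190 mm; stop's face at y +150 mm. +x points across the bed to the runway (away from the robot within 0.3 rad at the start), +y along it to the stop. The stack is on the -x side.
- stop_corner (a point): Point on the bed's top where its runway edge meets the stop's face: (+57.5, +150, +34) mm in the shooting board's frame. The stop is 30 mm thick and 18 mm high above the bed (its top 52 mm above the bench). The plane's runway beyond the bed's edge is a ledge 80 mm wide, 18 mm above the bench, from x = +57.5 to +137.5 mm.
- blank_top: Top blank: flat pale spruce board 100 (x) x 240 (y) x 12 mm thick, about 0.13 kg, loose, ends waxed red, a pencil V on its face that opens to the joint edge. Origin at the centre of its underside, at the start 36 mm above the bench (2 mm above the bed). +x points to its joint edge (at x +50 mm, the long edge facing the shooting board), +y to the end for the stop (y +120 mm).
- joint_edge_stop_end (a point): Corner of the top blank's underside, at its joint edge and the end that goes to the stop: (+50, +120, 0) mm in the blank's frame. At the start the blank is within 0.07 rad of the shooting board's axes, 0 to 36 mm from the bed's near edge and 38 to 105 mm short of the stop.
- joint_edge_free_end (a point): Corner of the top blank's underside at the other end of its joint edge: (+50, -120, 0) mm in the blank's frame.
- back_edge_stop_end (a point): Corner of the top blank's underside at its back long edge and the end that goes to the stop: (-50, +120, 0) mm in the blank's frame.
- blank_second: Second blank of the stack, like the top one but without the pencil mark; origin at the centre of its underside, 24 mm above the bench; its top is 36 mm above the bench. The blanks of the stack lie up to a few mm out of line with each other. Stays.
- blank_lower: Third blank from the top, the same size; origin at the centre of its underside, 12 mm above the bench. Stays.
- blank_bottom: Lowest blank, the same size, lying loose on the bench; origin at the centre of its underside. Stays.
- block_plane: Steel block plane with brass cap, lying on its side on the runway: 160 mm long along y, 50 mm tall, about 48 mm across x, its sole 18 mm or more from the bed's edge. Origin under the middle of its sole. Stays.
- try_square: Try square lying flat on the bench near the board's -y end: dark stock 110 x 29 x 16 mm along its y, steel blade 150 mm towards its +x. Origin under the middle of the stock. Stays.
- glue_bottle: Yellow glue bottle with orange cap, 56 mm across, 150 mm tall, standing beyond the +y end of the stack or board. Origin at the centre of its foot. Stays.
- glue_brush: Brush 170 mm long lying on the bench beyond the +y end of the stack or board. Origin under its middle. Stays.

How it is judged:
By the outcome, as a careful person would: the job done as asked, in the order asked, and still so for the second after the job is handed in, with the robot touching nothing.
It also fails if it takes over 45 s, if anything falls off the work surface, if the arm or the gripper's body presses on something with over 40 N, if the wrist force passes 120 N, or if a joint passes its speed limit or range.

## Working session

There is one attempt and no reset: what is moved stays moved. The work goes in short steps, Python scripts to look and compute and a tool call to move; the robot and the scene stay as the last step left them, time stands still between calls to the robot, and variables do not carry over. Pictures are saved under pics/ and viewed, at most 10 in all, crops included, and the job is handed in when it is done.

Besides the shell and the picture viewer there is one more tool, called after "Request:" by a JSON object that holds its "api" and its "payload". arm_command: Moves the arm, as the interface text tells. Its arguments: {"type":"object","properties":{"series":{"type":"array","items":{"type":"object","properties":{"offset":{"type":"array","items":{"type":"number"}},"angular":{"type":"array","items":{"type":"number"}},"hand":{"type":"number"}}}},"grip_force":{"type":"number"}},"required":["series"]}

```bash
mkdir -p pics; ls; cat > h.py <<'E'
import numpy as np, cv2
from station import readout, viewer, bot
from scipy.spatial.transform import Rotation as R
def pose():
    s=readout.observe(); T=np.eye(4); T[:3,:3]=R.from_euler('xyz',s['orientation']).as_matrix(); T[:3,3]=s['position']; return T
def grab(name,fn):
    T=pose(); im=viewer.camera(name); cv2.imwrite('pics/'+fn,im[:,:,::-1]); np.save('pics/'+fn+'.npy',T); return im
def cam(name,T=None):
    c=viewer.calibration(name)
    if name=='wrist':
        M=T@np.array(c['hand_eye']); return c,M[:3,3],M[:3,:3]
    return c,np.array(c['position']),np.array(c['rotation'])
def cast(name,px,z,T=None):
    c,p,Rm=cam(name,T); K=np.array(c['mtx'])
    out=[]
    for u,v in np.atleast_2d(px):
        d=np.linalg.solve(K,[u,v,1.])[:2]; s=d.copy()
        for _ in range(30): s=d/(1+c['k1']*(s@s))
        r=Rm@np.array([s[0],-s[1],-1]); out.append(p+r*(z-p[2])/r[2])
    return np.array(out)
def proj(name,P,T=None):
    c,p,Rm=cam(name,T); K=np.array(c['mtx']); q=(np.atleast_2d(P)-p)@Rm
    s=q[:,:2]*[1,-1]/-q[:,2:]; s=s*(1+c['k1']*(s**2).sum(1,keepdims=True)); return s@K[:2,:2].T+K[:2,2]
E
python3 - <<'E'
from h import *
a=grab('top','top0.png');b=grab('scene','scene0.png')
print(readout.observe()); 
for n in('top','scene','wrist'):print(viewer.calibration(n))
E
```

```text
pics
{'t': 0.1, 'q': array([-1.15919347,  0.68988438, -0.19454628,  1.56623647,  0.15728832,
        0.90251496, -0.21510387]), 'joint_vel': array([-0.00027434, -0.00041418, -0.00056928, -0.00409955, -0.00099809,
       -0.00042056, -0.00098393]), 'joint_torque': array([-4.52376553e-03, -5.28498459e+01, -1.27200153e+00, -1.53836274e+01,
       -5.25746809e-02,  2.01134681e-03,  7.16145087e-05]), 'position': array([0.23044979, 0.58064201, 0.40400145]), 'orientation': array([-3.13994364e+00,  9.87846132e-05,  2.76387485e+00]), 'force': array([-0.15216723,  0.36942271, -0.0521341 ]), 'torque': array([-0.03218177,  0.00438579,  0.02313558]), 'grip_force': 0.0, 'opening': 0.08807363174365442}
{'mtx': array([[591.64897863,   0.        , 317.30015113],
       [  0.        , 591.64897863, 241.72535619],
       [  0.        ,   0.        ,   1.        ]]), 'k1': -0.06166442155484635, 'position': array([0.45078942, 0.03821089, 1.47516191]), 'rotation': array([ 0.09088297,  0.00317665, -1.58560436])}
{'mtx': array([[459.18542296,   0.        , 311.16260091],
       [  0.        , 459.18542296, 239.98644608],
       [  0.        ,   0.        ,   1.        ]]), 'k1': 0.032749133113695865, 'position': array([0.81778376, 0.50706705, 0.79689919]), 'rotation': array([ 0.61158552, -0.01041775,  2.6829361 ])}
{'mtx': array([[407.15791499,   0.        , 318.73738517],
       [  0.        , 407.15791499, 238.68851946],
       [  0.        ,   0.        ,   1.        ]]), 'k1': -0.03821418901810425, 'hand_eye': array([[ 3.05941634e-04,  9.47720708e-01,  3.19100872e-01,
         8.27171885e-02],
       [ 9.99998665e-01, -8.02239009e-04,  1.42386730e-03,
         5.42549447e-05],
       [ 1.60542369e-03,  3.19100010e-01, -9.47719687e-01,
         1.95240264e-02],
       [ 0.00000000e+00,  0.00000000e+00,  0.00000000e+00,
         1.00000000e+00]])}
```

```bash
sed -i "s/np.array(c\['rotation'\])/R.from_euler('xyz',c['rotation']).as_matrix()/" h.py
```

```text
(no output)
```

View pics/top0.png

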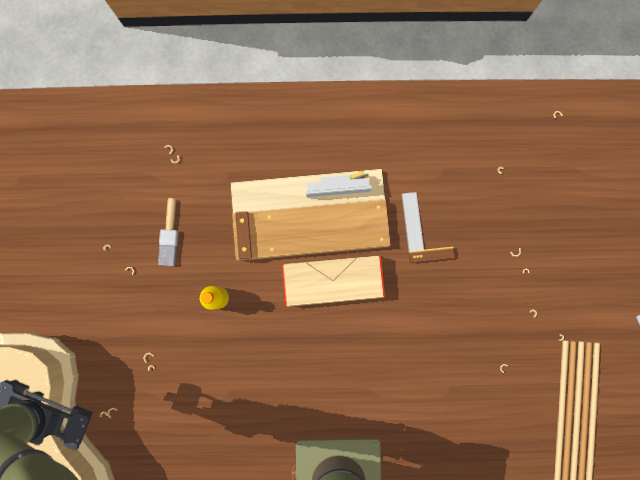

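View pics/scene0.png

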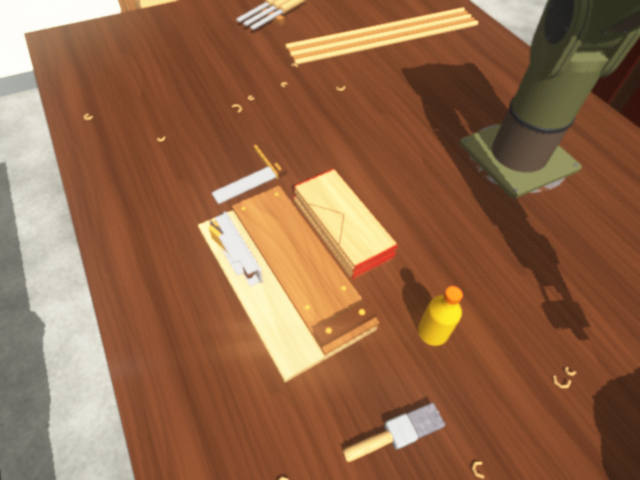

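Top view: blank at about (284–384, 256–305), bed (234–389, 200–260) with the stop at its left end, bottle at (213, 298), plane on the runway at (338, 186). The scene view agrees. Next I'll measure the corners.

```bash
cat > m.py <<'E'
from h import *
def blank(im,name,z,T=None,roi=None):
    hsv=cv2.cvtColor(im,cv2.COLOR_RGB2HSV)
    m=cv2.inRange(hsv,(12,30,200),(28,130,255))
    if roi: k=np.zeros_like(m);x0,y0,x1,y1=roi;k[y0:y1,x0:x1]=255;m&=k
    m=cv2.morphologyEx(m,cv2.MORPH_CLOSE,np.ones((5,5)))
    c=max(cv2.findContours(m,0,1)[0],key=cv2.contourArea)
    return cv2.boxPoints(cv2.minAreaRect(c)),m
E
python3 - <<'E'
from m import *
im=cv2.imread('pics/top0.png')[:,:,::-1].copy()
b,_=blank(im,'top',.048,roi=(270,245,400,315))
hsv=cv2.cvtColor(im,cv2.COLOR_RGB2HSV); print(hsv[280,330],hsv[230,330],hsv[190,250],hsv[230,243],hsv[320,330])
P=cast('top',b,.048); print(b,P.round(4),np.linalg.norm(P-np.roll(P,1,0),axis=1))
# bed corners eye-read: screws / edges
c=np.array([[234,213],[387,201],[389.5,248],[236,259.5]])
for z in(.034,): Q=cast('top',c,z);print(Q.round(4),np.linalg.norm(Q-np.roll(Q,1,0),axis=1))
print(cast('top',[[213,298]],.1),cast('top',[[306,190],[371,184]],.068))
big=cv2.resize(im[160:320,210:410],(800,640),interpolation=cv2.INTER_CUBIC)[:600]; cv2.imwrite('pics/c0.png',big[:,:,::-1])
E
```

```text
[ 19  87 246] [ 16 143 198] [ 20  69 255] [ 12 148 150] [ 12 148 148]
[[282.7869  263.65576]
 [378.90164 254.91805]
 [382.6885  296.5738 ]
 [286.57376 305.31152]] [[ 0.529   0.125   0.048 ]
 [ 0.5466 -0.1077  0.048 ]
 [ 0.4461 -0.1144  0.048 ]
 [ 0.4287  0.1169  0.048 ]] [0.10058858 0.23327428 0.10071434 0.23192024]
[[ 0.6563  0.2448  0.034 ]
 [ 0.6803 -0.1323  0.034 ]
 [ 0.5641 -0.1354  0.034 ]
 [ 0.5416  0.2401  0.034 ]] [0.11478391 0.37788567 0.11624099 0.37621566]
[[0.44868549 0.28470778 0.1       ]] [[ 0.70459058  0.06614547  0.068     ]
 [ 0.71690135 -0.09077861  0.068     ]]
```

View pics/c0.png

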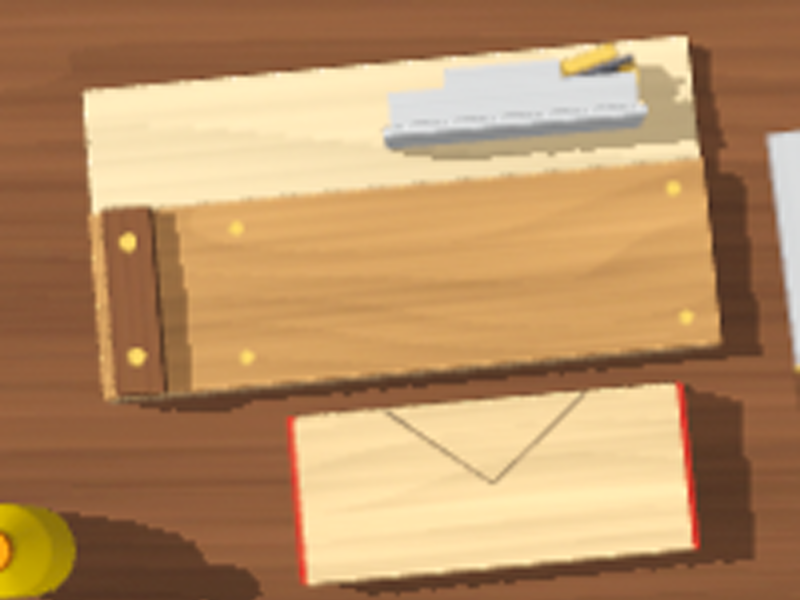

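The crop shows the bed corners clearly at (93,213), (701,157), (721,343) and (108,400). The blank corners are (288,418), (682,382), (698,548) and (305,583), and the V opens to the far edge.

```bash
python3 - <<'E'
from m import *
f=lambda a:np.array(a)/4.+[209.6,159.6]
B=cast('top',f([[93,213],[701,157],[721,343],[108,400]]),.034)
S=cast('top',f([[152,207],[164,395]]),.052)
P=cast('top',f([[288,418],[682,382],[698,548],[305,583]]),.048)
for n,Q in(('bed',B),('blank',P)):
    d1=(Q[0]-Q[1])+(Q[3]-Q[2]); yaw=np.arctan2(-d1[0],d1[1]); c=Q.mean(0)
    print(n,c.round(4),'yaw',yaw,np.linalg.norm(Q-np.roll(Q,1,0),axis=1).round(4))
    if n=='bed': y0,c0=yaw,c
Rz=np.array([[np.cos(y0),-np.sin(y0)],[np.sin(y0),np.cos(y0)]])
loc=lambda X:(X[:,:2]-c0[:2])@Rz
print('stop',loc(S),'bed',loc(B),'blank',loc(P).round(4))
print('back-mid world',(P[2]+P[3])/2)
T=pose();print(T.round(3))
np.savez('board.npz',c=c0,yaw=y0)
E
```

```text
bed [0.6136 0.0557 0.034 ] yaw 0.07765856866271616 [0.1157 0.3759 0.1155 0.3762]
blank [0.4872 0.0045 0.048 ] yaw 0.07474767064796811 [0.0997 0.2391 0.1004 0.237 ]
stop [[ 0.05539805  0.14956452]
 [-0.05928947  0.15166794]] bed [[ 0.0578613   0.1880486 ]
 [ 0.05775858 -0.18787206]
 [-0.05775858 -0.188207  ]
 [-0.0578613   0.18803047]] blank [[-0.0798  0.0786]
 [-0.0801 -0.1605]
 [-0.1805 -0.1599]
 [-0.1795  0.0771]]
back-mid world [4.37337869e-01 3.99135286e-04 4.80000000e-02]
[[-0.93   0.369 -0.001  0.23 ]
 [ 0.369  0.93  -0.002  0.581]
 [-0.    -0.002 -1.     0.404]
 [ 0.     0.     0.     1.   ]]
```

Request:
{"api": "arm_command", "payload": {"series": [{"offset": [-40, -50, 0], "angular": [0, 0, -3], "hand": -1}, {"offset": [-379, -476, 0], "angular": [0, 0, -26.1], "hand": -1}, {"offset": [-379, -476, 0], "angular": [0, 0, -26.1], "hand": -1}, {"offset": [-379, -476, 0], "angular": [0, 0, -26.1], "hand": -1}, {"offset": [-379, -476, 0], "angular": [0, 0, -26.1], "hand": -1}, {"offset": [-379, -476, 0], "angular": [0, 0, -26.1], "hand": -1}, {"offset": [-379, -476, 0], "angular": [0, 0, -26.1], "hand": -1}, {"offset": [-379, -476, 0], "angular": [0, 0, -26.1], "hand": -1}, {"offset": [-379, -476, 0], "angular": [0, 0, -26.1], "hand": -1}, {"offset": [-379, -476, 0], "angular": [0, 0, -26.1], "hand": -1}, {"offset": [-379, -476, 0], "angular": [0, 0, -26.1], "hand": -1}, {"offset": [-379, -476, 0], "angular": [0, 0, -26.1], "hand": -1}, {"offset": [-379, -476, 0], "angular": [0, 0, -26.1], "hand": -1}, {"offset": [-379, -476, 0], "angular": [0, 0, -26.1], "hand": -1}, {"offset": [-379, -476, 0], "angular": [0, 0, -26.1], "hand": -1}, {"offset": [-379, -476, 0], "angular": [0, 0, -26.1], "hand": -1}, {"offset": [-379, -476, 0], "angular": [0, 0, -26.1], "hand": -1}, {"offset": [-379, -476, 0], "angular": [0, 0, -26.1], "hand": -1}]}}

```text
t: 1.9
position: [0.4071, -0.0001, 0.4048]
orientation: [3.141, 0.0, -3.061]
force: [0.5, 0.6, -0.3]
opening: 0.0887
grip_force: 0.0
```

```bash
python3 - <<'E'
from m import *
im=grab('wrist','w1.png'); T=np.load('pics/w1.png.npy')
d=np.load('board.npz');c=d['c'];y=float(d['yaw'])
def W(p,z): return [c[0]+np.cos(y)*p[0]-np.sin(y)*p[1],c[1]+np.sin(y)*p[0]+np.cos(y)*p[1],z]
o=im.copy()
for p,z in [((-.0575,.19),.034),((-.0575,-.19),.034),((.0575,.15),.034),((-.0575,.15),.034),((-.08,.0785),.048),((-.08,-.1605),.048),((-.18,-.16),.048),((-.18,.0775),.048)]:
    q=proj('wrist',W(p,z),T)[0]; cv2.circle(o,(int(q[0]),int(q[1])),4,(0,0,255),1); print(p,q.round(1))
cv2.imwrite('pics/w1o.png',o[:,:,::-1]); print(readout.observe()['q'])
E
```

```text
(-0.0575, 0.19) [544.7 349. ]
(-0.0575, -0.19) [170.  348.4]
(0.0575, 0.15) [489.4 437.9]
(-0.0575, 0.15) [506.1 349.3]
(-0.08, 0.0785) [442.3 337.8]
(-0.08, -0.1605) [192.7 336.9]
(-0.18, -0.16) [182.1 237.9]
(-0.18, 0.0775) [452.8 238.8]
[ 0.17155906  0.43754732 -0.40927636  2.17580087  0.31111118  0.58270112
  1.18557509]
```

View pics/w1o.png

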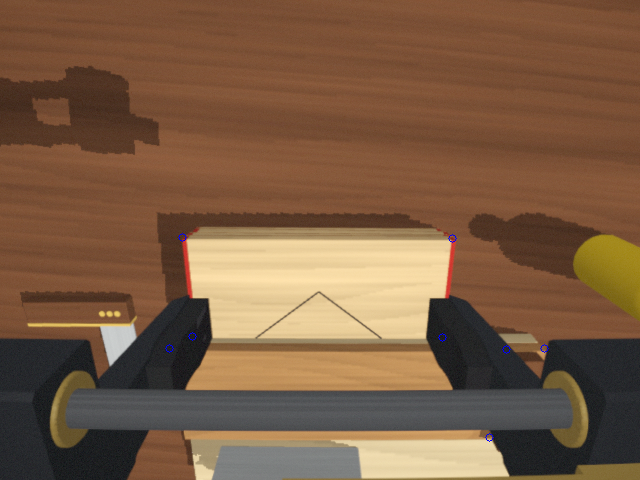

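The projected corners match the image to about 1–2 px, e.g. the back corners at (182,238) and (453,239). Next I descend behind the back edge.

Request:
{"api": "arm_command", "payload": {"series": [{"offset": [0, 0, 40], "angular": [0, 0, 0.17], "hand": -1}, {"offset": [0, 0, 85], "angular": [0, 0, 0.17], "hand": -1}, {"offset": [0, 0, 130], "angular": [0, 0, 0.17], "hand": -1}, {"offset": [0, 0, 165], "angular": [0, 0, 0.17], "hand": -1}, {"offset": [0, 0, 185], "angular": [0, 0, 0.17], "hand": -1}, {"offset": [0, 0, 195], "angular": [0, 0, 0.17], "hand": -1}, {"offset": [0, 0, 198], "angular": [0, 0, 0.17], "hand": -1}, {"offset": [0, 0, 198], "angular": [0, 0, 0.17], "hand": -1}, {"offset": [0, 0, 198], "angular": [0, 0, 0.17], "hand": -1}]}}

```text
t: 2.85
position: [0.4076, -0.0006, 0.2063]
orientation: [-3.141, 0.002, -3.065]
force: [-0.6, -0.4, -0.5]
opening: 0.0884
grip_force: 0.0
```

Request:
{"api": "arm_command", "payload": {"series": [{"offset": [-7, 0, 0], "angular": [0, 0, 0], "hand": -1}, {"offset": [-14, 0, 0], "angular": [0, 0, 0], "hand": -1}, {"offset": [-18, 0, 0], "angular": [0, 0, 0], "hand": -1}, {"offset": [-22, 0, 0], "angular": [0, 0, 0], "hand": -1}, {"offset": [-26, 0, 0], "angular": [0, 0, 0], "hand": -1}, {"offset": [-31, 0, 0], "angular": [0, 0, 0], "hand": -1}, {"offset": [-36, 0, 0], "angular": [0, 0, 0], "hand": -1}, {"offset": [-41, 0, 0], "angular": [0, 0, 0], "hand": -1}, {"offset": [-46, 0, 0], "angular": [0, 0, 0], "hand": -1}, {"offset": [-51, 0, 0], "angular": [0, 0, 0], "hand": -1}, {"offset": [-55, 0, 0], "angular": [0, 0, 0], "hand": -1}, {"offset": [-58, 0, 0], "angular": [0, 0, 0], "hand": -1}, {"offset": [-60, 0, 0], "angular": [0, 0, 0], "hand": -1}, {"offset": [-60, 0, 0], "angular": [0, 0, 0], "hand": -1}]}}

```text
t: 4.25
position: [0.4674, 0.0033, 0.2067]
orientation: [3.141, 0.001, -3.067]
force: [-0.7, -1.1, -0.1]
opening: 0.0882
grip_force: 0.0
```

```bash
python3 - <<'E'
from m import *
im=grab('top','t2.png')
big=cv2.resize(im[160:310,210:410],(800,600),interpolation=cv2.INTER_CUBIC); cv2.imwrite('pics/c2.png',big[:,:,::-1])
print(readout.observe()['position'])
E
```

```text
[0.46727812 0.00325329 0.20669953]
```

View pics/c2.png

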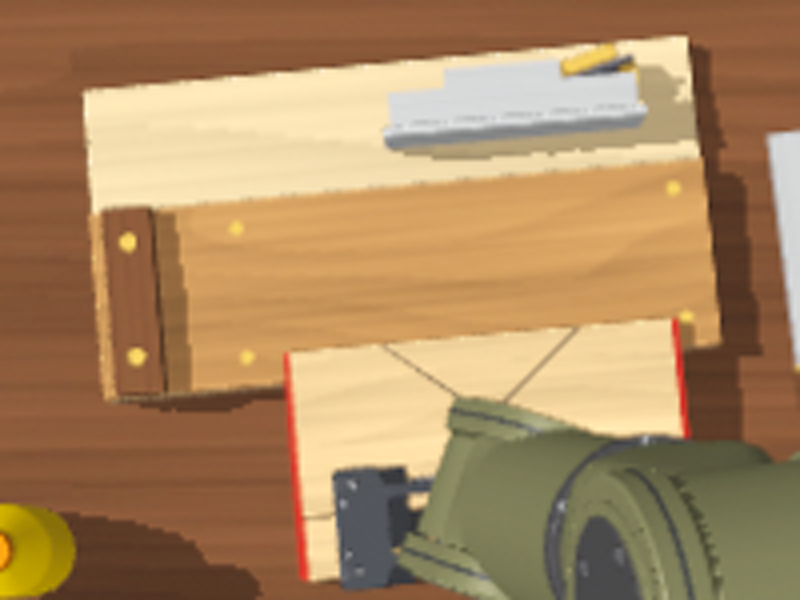

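The blank has moved squarely about 40 mm onto the bed; the joint edge runs (287,352)–(673,318) and the second blank has stayed put. I'll keep pushing.

Request:
{"api": "arm_command", "payload": {"series": [{"offset": [-3, 0, 0], "angular": [0, 0, 0], "hand": -1}, {"offset": [-8, 0, 0], "angular": [0, 0, 0], "hand": -1}, {"offset": [-14, 0, 0], "angular": [0, 0, 0], "hand": -1}, {"offset": [-20, 0, 0], "angular": [0, 0, 0], "hand": -1}, {"offset": [-26, 0, 0], "angular": [0, 0, 0], "hand": -1}, {"offset": [-32, 0, 0], "angular": [0, 0, 0], "hand": -1}, {"offset": [-38, 0, 0], "angular": [0, 0, 0], "hand": -1}, {"offset": [-44, 0, 0], "angular": [0, 0, 0], "hand": -1}, {"offset": [-50, 0, 0], "angular": [0, 0, 0], "hand": -1}, {"offset": [-56, 0, 0], "angular": [0, 0, 0], "hand": -1}, {"offset": [-62, 0, 0], "angular": [0, 0, 0], "hand": -1}, {"offset": [-68, 0, 0], "angular": [0, 0, 0], "hand": -1}, {"offset": [-74, 0, 0], "angular": [0, 0, 0], "hand": -1}, {"offset": [-80, 0, 0], "angular": [0, 0, 0], "hand": -1}, {"offset": [-86, 0, 0], "angular": [0, 0, 0], "hand": -1}, {"offset": [-91, 0, 0], "angular": [0, 0, 0], "hand": -1}, {"offset": [-95, 0, 0], "angular": [0, 0, 0], "hand": -1}, {"offset": [-98, 0, 0], "angular": [0, 0, 0], "hand": -1}, {"offset": [-99, 0, 0], "angular": [0, 0, 0], "hand": -1}, {"offset": [-99, 0, 0], "angular": [0, 0, 0], "hand": -1}]}}

```text
t: 6.3
position: [0.566, 0.0107, 0.2067]
orientation: [3.141, 0.0, -3.067]
force: [-0.4, 0.5, -0.9]
opening: 0.0884
grip_force: 0.0
```

Request:
{"api": "arm_command", "payload": {"series": [{"offset": [8, 0, 0], "angular": [0, 0, 0], "hand": -1}, {"offset": [18, 0, 0], "angular": [0, 0, 0], "hand": -1}, {"offset": [18, 0, -35], "angular": [0, 0, 0], "hand": -1}, {"offset": [18, 0, -75], "angular": [0, 0, 0], "hand": 0}, {"offset": [10, -15, -80], "angular": [0, 0, -8], "hand": 0}, {"offset": [0, -30, -80], "angular": [0, 0, -16], "hand": 0}, {"offset": [-10, -45, -80], "angular": [0, 0, -24], "hand": 0}, {"offset": [-20, -60, -80], "angular": [0, 0, -32], "hand": 0}, {"offset": [-30, -75, -80], "angular": [0, 0, -40], "hand": 0}, {"offset": [-40, -90, -80], "angular": [0, 0, -48], "hand": 0}, {"offset": [-50, -105, -80], "angular": [0, 0, -56], "hand": 0}, {"offset": [-58, -120, -80], "angular": [0, 0, -64], "hand": 0}, {"offset": [-58, -135, -80], "angular": [0, 0, -72], "hand": 0}, {"offset": [-58, -149, -80], "angular": [0, 0, -80], "hand": 0}, {"offset": [-58, -149, -80], "angular": [0, 0, -86], "hand": 0}, {"offset": [-58, -149, -80], "angular": [0, 0, -90.2], "hand": 0}, {"offset": [-58, -149, -80], "angular": [0, 0, -90.2], "hand": 0}, {"offset": [-58, -149, -80], "angular": [0, 0, -90.2], "hand": 0}, {"offset": [-58, -149, -80], "angular": [0, 0, -90.2], "hand": 0}]}}

```text
t: 8.2
position: [0.6346, -0.1334, 0.2867]
orientation: [3.142, -0.0, -1.493]
force: [-0.1, 0.2, 0.1]
opening: 0.0442
grip_force: 0.0
```

```bash
python3 - <<'E'
from m import *
im=grab('wrist','w3.png'); cv2.imwrite('pics/w3v.png',im[:,:,::-1])
d=np.load('board.npz');c=d['c'];y=float(d['yaw']);T=pose()
print((T[:2,3]-c[:2])@np.array([[np.cos(y),-np.sin(y)],[np.sin(y),np.cos(y)]]),readout.observe()['opening'],readout.observe()['q'])
E
```

```text
[ 0.00633278 -0.19018088] 0.04383585222844223 [ 0.62325421  1.06197033 -1.02647526  1.56208352  0.98967496  1.10652768
  2.56657301]
```

View pics/w3v.png

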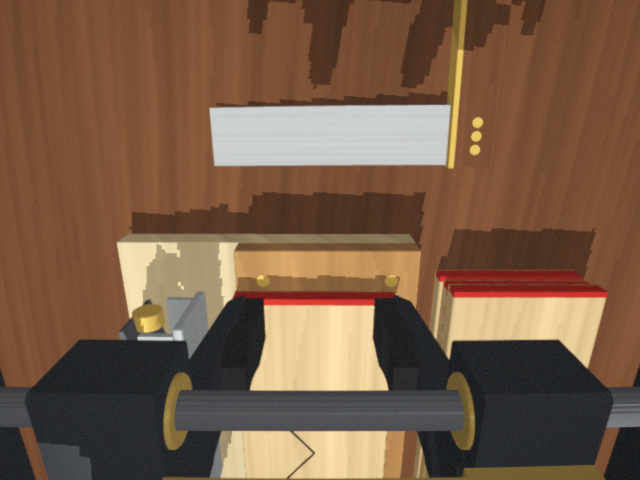

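The blank lies on the bed with its red free end at (238–398, 298) between the fingers. The stack and the try square haven't moved, and the fingers are clear of the plane. I'll descend in part and check joint 7.

Request:
{"api": "arm_command", "payload": {"series": [{"offset": [0, 0, 20], "angular": [0, 0, 0], "hand": 0}, {"offset": [0, 0, 45], "angular": [0, 0, 0], "hand": 0}, {"offset": [0, 0, 45], "angular": [0, 0, 0], "hand": 0}]}}

```text
t: 8.55
position: [0.633, -0.1342, 0.2371]
orientation: [3.134, -0.0, -1.492]
force: [0.1, 0.3, -0.8]
opening: 0.0442
grip_force: 0.0
```

```bash
python3 - <<'E'
from m import *
T=np.load('pics/w3.png.npy');d=np.load('board.npz');c=d['c'];y=float(d['yaw']);Rz=np.array([[np.cos(y),-np.sin(y)],[np.sin(y),np.cos(y)]])
loc=lambda P:(P[:,:2]-c[:2])@Rz
print('end',loc(cast('wrist',[[246,293],[388,293],[238,303]],.046,T)))
print('bed -y corner',loc(cast('wrist',[[237,246],[418,246]],.034,T)))
print(readout.observe()['q'],readout.observe()['position'])
E
```

```text
end [[ 0.05020562 -0.16512966]
 [-0.03505668 -0.16516318]
 [ 0.05545619 -0.15842213]]
bed -y corner [[ 0.05625869 -0.19081771]
 [-0.05388806 -0.19085055]]
[ 0.6103582   1.12280636 -0.98538738  1.58312055  1.04941099  1.04955446
  2.52906821] [ 0.63302846 -0.13424794  0.23713017]
```

Request:
{"api": "arm_command", "payload": {"series": [{"offset": [0, 0, 15], "angular": [0, 0, 0], "hand": 0}, {"offset": [0, 0, 28], "angular": [0, 0, 0], "hand": 0}, {"offset": [0, 0, 34], "angular": [0, 0, 0], "hand": 0}, {"offset": [0, 0, 35], "angular": [0, 0, 0], "hand": 0}, {"offset": [0, 0, 35], "angular": [0, 0, 0], "hand": 0}, {"offset": [0, 0, 35], "angular": [0, 0, 0], "hand": 0}]}}

```text
t: 9.15
position: [0.635, -0.1336, 0.2073]
orientation: [-3.14, 0.0, -1.493]
force: [-0.8, -0.4, 0.6]
opening: 0.044
grip_force: 0.0
```

```bash
cat > l.py <<'E'
from m import *
d=np.load('board.npz');c=d['c'];y=float(d['yaw']);Rz=np.array([[np.cos(y),-np.sin(y)],[np.sin(y),np.cos(y)]])
loc=lambda P:(np.atleast_2d(P)[:,:2]-c[:2])@Rz
if __name__=='__main__':
    s=readout.observe();print('local',loc(s['position']),'z',s['position'][2],'yaw err deg',np.degrees(s['orientation'][2]-y)%90,s['orientation'],'q',s['q'],s['force'])
E
python3 l.py
```

```text
local [[ 0.00670546 -0.19031844]] z 0.20733495889588952 yaw err deg 0.03070151861832926 [-3.14047387e+00  7.58326517e-05 -1.49260192e+00] q [ 0.6005571   1.16208726 -0.96203219  1.58724158  1.09482782  1.0098161
  2.50226123] [-0.79090097 -0.43164595  0.57415963]
```

Aligned. Now the push toward the stop (-tool x), ending slightly short.

Request:
{"api": "arm_command", "payload": {"series": [{"offset": [-6, 0, 0], "angular": [0, 0, 0], "hand": 0}, {"offset": [-12, 0, 0], "angular": [0, 0, 0], "hand": 0}, {"offset": [-16, 0, 0], "angular": [0, 0, 0], "hand": 0}, {"offset": [-20, 0, 0], "angular": [0, 0, 0], "hand": 0}, {"offset": [-24, 0, 0], "angular": [0, 0, 0], "hand": 0}, {"offset": [-29, 0, 0], "angular": [0, 0, 0], "hand": 0}, {"offset": [-34, 0, 0], "angular": [0, 0, 0], "hand": 0}, {"offset": [-39, 0, 0], "angular": [0, 0, 0], "hand": 0}, {"offset": [-44, 0, 0], "angular": [0, 0, 0], "hand": 0}, {"offset": [-49, 0, 0], "angular": [0, 0, 0], "hand": 0}, {"offset": [-54, 0, 0], "angular": [0, 0, 0], "hand": 0}, {"offset": [-59, 0, 0], "angular": [0, 0, 0], "hand": 0}, {"offset": [-64, 0, 0], "angular": [0, 0, 0], "hand": 0}, {"offset": [-69, 0, 0], "angular": [0, 0, 0], "hand": 0}, {"offset": [-74, 0, 0], "angular": [0, 0, 0], "hand": 0}, {"offset": [-79, 0, 0], "angular": [0, 0, 0], "hand": 0}, {"offset": [-83, 0, 0], "angular": [0, 0, 0], "hand": 0}, {"offset": [-86, 0, 0], "angular": [0, 0, 0], "hand": 0}, {"offset": [-87, 0, 0], "angular": [0, 0, 0], "hand": 0}, {"offset": [-87, 0, 0], "angular": [0, 0, 0], "hand": 0}]}}

```text
t: 11.15
position: [0.6279, -0.0465, 0.2066]
orientation: [3.142, 0.001, -1.492]
force: [0.2, 0.1, -0.1]
opening: 0.0445
grip_force: 0.0
```

```bash
python3 l.py; python3 - <<'E'
from l import *
im=grab('top','t4.png')
big=cv2.resize(im[170:290,220:380],(800,600),interpolation=cv2.INTER_CUBIC); cv2.imwrite('pics/c4.png',big[:,:,::-1])
E
```

```text
local [[ 0.00633528 -0.1030162 ]] z 0.20661970381758055 yaw err deg 0.057371294947969886 [ 3.14150189e+00  6.45063627e-04 -1.49213644e+00] q [ 0.47625535  1.14683623 -0.95612608  1.65050097  1.11095381  0.97995836
  2.32467046] [ 0.23710653  0.12691451 -0.13835453]
```

View pics/c4.png

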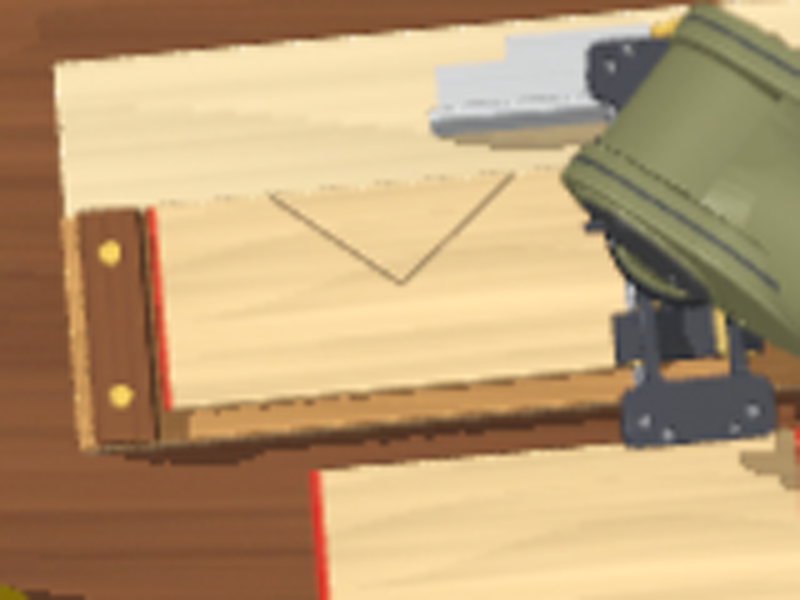

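Gap to the stop is about 2–4 mm, at (150–160, 210–405), and square. The blank end is parallel to the stop and the joint edge is near the bed's edge. I'll creep on while watching the force.

Request:
{"api": "arm_command", "payload": {"series": [{"offset": [-1, 0, 0], "angular": [0, 0, 0], "hand": 0}, {"offset": [-2, 0, 0], "angular": [0, 0, 0], "hand": 0}, {"offset": [-3, 0, 0], "angular": [0, 0, 0], "hand": 0}, {"offset": [-3.5, 0, 0], "angular": [0, 0, 0], "hand": 0}, {"offset": [-3.5, 0, 0], "angular": [0, 0, 0], "hand": 0}]}}

```text
t: 11.7
position: [0.6276, -0.0432, 0.2067]
orientation: [3.142, 0.0, -1.492]
force: [-0.2, 0.7, 0.7]
opening: 0.0437
grip_force: 0.0
```

Request:
{"api": "arm_command", "payload": {"series": [{"offset": [-0.6, 0, 0], "angular": [0, 0, 0], "hand": 0}, {"offset": [-1, 0, 0], "angular": [0, 0, 0], "hand": 0}, {"offset": [-1, 0, 0], "angular": [0, 0, 0], "hand": 0}]}}

```text
t: 12.0
position: [0.6276, -0.0424, 0.2067]
orientation: [-3.142, 0.0, -1.492]
force: [0.0, -0.4, -0.4]
opening: 0.0439
grip_force: 0.1
```

Request:
{"api": "arm_command", "payload": {"series": [{"offset": [-0.6, 0, 0], "angular": [0, 0, 0], "hand": 0}, {"offset": [-1.2, 0, 0], "angular": [0, 0, 0], "hand": 0}, {"offset": [-1.2, 0, 0], "angular": [0, 0, 0], "hand": 0}]}}

```text
t: 12.3
position: [0.6276, -0.0417, 0.2067]
orientation: [3.142, -0.001, -1.493]
force: [0.3, -2.5, 1.7]
opening: 0.0438
grip_force: 1.1
```

Request:
{"api": "arm_command", "payload": {"series": [{"offset": [-0.6, 0, 0], "angular": [0, 0, 0], "hand": 0}, {"offset": [-1, 0, 0], "angular": [0, 0, 0], "hand": 0}, {"offset": [-1, 0, 0], "angular": [0, 0, 0], "hand": 0}]}}

```text
t: 12.6
position: [0.6275, -0.0414, 0.2067]
orientation: [3.141, -0.003, -1.493]
force: [0.4, -4.0, 2.2]
opening: 0.0442
grip_force: 2.5
```

Contact with the stop: force is rising and motion has stalled. I'll retract, turn back, and go behind the back edge, high enough to look.

Request:
{"api": "arm_command", "payload": {"series": [{"offset": [6, 0, 0], "angular": [0, 0, 0], "hand": 0}, {"offset": [18, 0, 0], "angular": [0, 0, 0], "hand": 0}, {"offset": [18, 0, -40], "angular": [0, 0, 0], "hand": 0}, {"offset": [18, 0, -80], "angular": [0, 0, 0], "hand": 0}, {"offset": [0, 10, -120], "angular": [0, 0, 8], "hand": -1}, {"offset": [-20, 20, -150], "angular": [0, 0, 16], "hand": -1}, {"offset": [-40, 30, -170], "angular": [0, 0, 24], "hand": -1}, {"offset": [-60, 40, -170], "angular": [0, 0, 32], "hand": -1}, {"offset": [-80, 50, -170], "angular": [0, 0, 40], "hand": -1}, {"offset": [-100, 60, -170], "angular": [0, 0, 48], "hand": -1}, {"offset": [-120, 70, -170], "angular": [0, 0, 56], "hand": -1}, {"offset": [-128, 80, -170], "angular": [0, 0, 64], "hand": -1}, {"offset": [-128, 86, -170], "angular": [0, 0, 72], "hand": -1}, {"offset": [-128, 86, -170], "angular": [0, 0, 80], "hand": -1}, {"offset": [-128, 86, -170], "angular": [0, 0, 86], "hand": -1}, {"offset": [-128, 86, -170], "angular": [0, 0, 90], "hand": -1}, {"offset": [-128, 86, -170], "angular": [0, 0, 90], "hand": -1}, {"offset": [-128, 86, -170], "angular": [0, 0, 90], "hand": -1}]}}

```text
t: 14.4
position: [0.5317, 0.0806, 0.3767]
orientation: [3.141, -0.0, -3.061]
force: [-0.3, 0.4, 0.0]
opening: 0.0881
grip_force: 0.0
```

```bash
python3 l.py; python3 - <<'E'
from l import *
im=grab('wrist','w5.png')
grab('top','t5.png'); grab('scene','s5.png')
a=cv2.imread('pics/t5.png')[165:285,220:380]; b=cv2.imread('pics/w5.png')
cv2.imwrite('pics/v5.png',np.vstack([cv2.resize(b[160:480],(800,400)),cv2.resize(cv2.imread('pics/s5.png')[170:390,180:400],(200,200)).repeat(1,0) if 0 else cv2.resize(a[:40],(800,200))]))
E
```

```text
local [[-0.07974404  0.03124292]] z 0.37669937566956047 yaw err deg 0.14660395593847397 [ 3.14089521e+00 -4.29341651e-06 -3.06137536e+00] q [ 0.19624522  0.6981678  -0.73096921  1.8440526   0.61359837  0.83938748
  0.80581272] [-0.28607048  0.4202684   0.0275518 ]
```

View pics/v5.png

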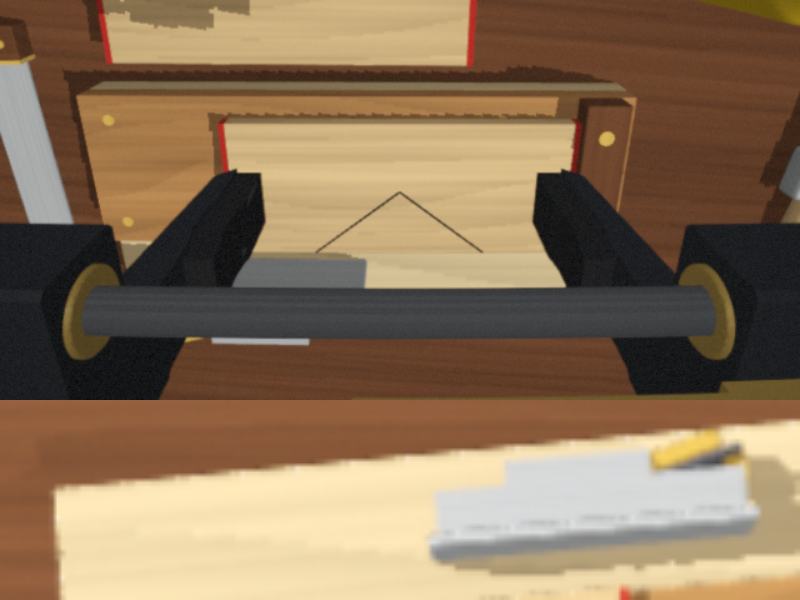

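The wrist view shows the blank against the stop: back edge (222–577, 122), end at x≈577 touching the stop. The bed's near edge runs along row ≈96. I'll measure with edge profiles.

```bash
python3 - <<'E'
from l import *
T=np.load('pics/w5.png.npy'); im=cv2.imread('pics/w5.png').astype(float)
g=cv2.GaussianBlur(im,(3,3),0).sum(2)
def edge(u,v0,v1): # strongest vertical gradient in column u, subpixel
    p=g[v0:v1,u-3:u+4].mean(1); d=np.gradient(p); i=np.abs(d).argmax(); w=np.abs(d[max(i-2,0):i+3]); return v0+max(i-2,0)+(w*np.arange(len(w))).sum()/w.sum()
us=[190,220,250,280,310,340,370,400,430,450]
be=np.array([[u,edge(u,250,268)] for u in us]); nb=np.array([[u,edge(u,226,247)] for u in us])
print('back v',be[:,1].round(1)); L=loc(cast('wrist',be,.046,T)); print('back edge local',(L*1000).round(1))
print('near bed v',nb[:,1].round(1)); print('bed near',(loc(cast('wrist',nb,.034,T))*1000).round(1))
print(g[250:268,310].astype(int),g[226:247,310].astype(int))
t=cv2.imread('pics/t5.png'); tt=cv2.cvtColor(t,cv2.COLOR_BGR2HSV)
for u in (255,270,290,300,310,320,330): print(u,[tuple(tt[v,u,1:]) for v in range(198,216)])
E
```

```text
back v [258.3 258.7 258.7 258.8 258.8 258.8 258.8 258.8 258.9 258.9]
back edge local [[-40.6 -75. ]
 [-40.4 -50.2]
 [-40.4 -25.5]
 [-40.5  -0.8]
 [-40.5  23.8]
 [-40.6  48.4]
 [-40.7  73. ]
 [-40.7  97.7]
 [-40.8 122.4]
 [-40.8 139. ]]
near bed v [236.3 236.6 236.6 237.  236.8 236.8 236.9 237.  237.2 226.7]
bed near [[-55.7 -77.1]
 [-55.5 -51.8]
 [-55.6 -26.6]
 [-55.3  -1.5]
 [-55.6  23.6]
 [-55.6  48.7]
 [-55.7  73.8]
 [-55.6  98.9]
 [-55.6 124.2]
 [-64.8 140.1]]
[369 345 290 250 262 302 329 343 380 449 504 529 534 530 524 521 520 515] [284 321 327 328 326 308 268 240 233 231 253 308 354 367 365 358 356 360
 367 371 371]
255 [(np.uint8(71), np.uint8(243)), (np.uint8(72), np.uint8(243)), (np.uint8(72), np.uint8(246)), (np.uint8(70), np.uint8(248)), (np.uint8(69), np.uint8(249)), (np.uint8(70), np.uint8(251)), (np.uint8(69), np.uint8(251)), (np.uint8(70), np.uint8(248)), (np.uint8(70), np.uint8(247)), (np.uint8(71), np.uint8(249)), (np.uint8(70), np.uint8(251)), (np.uint8(69), np.uint8(250)), (np.uint8(79), np.uint8(237)), (np.uint8(88), np.uint8(243)), (np.uint8(88), np.uint8(252)), 
[... 2770 characters left out ...]
.uint8(244)), (np.uint8(90), np.uint8(245)), (np.uint8(90), np.uint8(245)), (np.uint8(88), np.uint8(248)), (np.uint8(89), np.uint8(249))]
330 [(np.uint8(85), np.uint8(176)), (np.uint8(86), np.uint8(171)), (np.uint8(75), np.uint8(232)), (np.uint8(72), np.uint8(242)), (np.uint8(72), np.uint8(241)), (np.uint8(80), np.uint8(230)), (np.uint8(89), np.uint8(240)), (np.uint8(91), np.uint8(240)), (np.uint8(89), np.uint8(244)), (np.uint8(89), np.uint8(243)), (np.uint8(90), np.uint8(243)), (np.uint8(90), np.uint8(246)), (np.uint8(89), np.uint8(247)), (np.uint8(90), np.uint8(244)), (np.uint8(92), np.uint8(241)), (np.uint8(90), np.uint8(245)), (np.uint8(88), np.uint8(247)), (np.uint8(90), np.uint8(241))]
```

Request:
{"api": "arm_command", "payload": {"series": [{"offset": [0, 0, 35], "angular": [0, 0, 0.1], "hand": -1}, {"offset": [0, 0, 80], "angular": [0, 0, 0.1], "hand": -1}, {"offset": [0, 0, 120], "angular": [0, 0, 0.1], "hand": -1}, {"offset": [0, 0, 148], "angular": [0, 0, 0.1], "hand": -1}, {"offset": [0, 0, 163], "angular": [0, 0, 0.1], "hand": -1}, {"offset": [0, 0, 169], "angular": [0, 0, 0.1], "hand": -1}, {"offset": [0, 0, 170], "angular": [0, 0, 0.1], "hand": -1}, {"offset": [0, 0, 170], "angular": [0, 0, 0.1], "hand": -1}, {"offset": [0, 0, 170], "angular": [0, 0, 0.1], "hand": -1}]}}

```text
t: 15.45
position: [0.5321, 0.0807, 0.2077]
orientation: [3.141, 0.002, -3.065]
force: [-0.3, 0.3, 0.3]
opening: 0.0882
grip_force: 0.0
```

```bash
python3 l.py
```

```text
local [[-0.07929765  0.03130089]] z 0.20767996796423227 yaw err deg 89.9296165869832 [ 3.14105260e+00  1.81896585e-03 -3.06516251e+00] q [ 0.04701114  0.93423794 -0.48106435  1.94843558  0.9119935   0.48966306
  0.54346117] [-0.33350982  0.33253713  0.31128814]
```

Request:
{"api": "arm_command", "payload": {"series": [{"offset": [-7, 0, 0], "angular": [0, 0, 0], "hand": -1}, {"offset": [-14, 0, 0], "angular": [0, 0, 0], "hand": -1}, {"offset": [-20, 0, 0], "angular": [0, 0, 0], "hand": -1}, {"offset": [-24, 0, 0], "angular": [0, 0, 0], "hand": -1}, {"offset": [-27, 0, 0], "angular": [0, 0, 0], "hand": -1}, {"offset": [-29, 0, 0], "angular": [0, 0, 0], "hand": -1}, {"offset": [-30, 0, 0], "angular": [0, 0, 0], "hand": -1}, {"offset": [-31, 0, 0], "angular": [0, 0, 0], "hand": -1}, {"offset": [-32, 0, 0], "angular": [0, 0, 0], "hand": -1}, {"offset": [-33, 0, 0], "angular": [0, 0, 0], "hand": -1}, {"offset": [-33, 0, 0], "angular": [0, 0, 0], "hand": -1}, {"offset": [-33, 0, 0], "angular": [0, 0, 0], "hand": -1}]}}

```text
t: 16.65
position: [0.5648, 0.0832, 0.2068]
orientation: [3.141, 0.0, -3.065]
force: [-0.4, -0.2, -0.1]
opening: 0.088
grip_force: 0.0
```

```bash
python3 l.py
```

```text
local [[-0.04654842  0.03125981]] z 0.20675861764485665 yaw err deg 89.93422261932423 [ 3.14138763e+00  4.68778101e-04 -3.06508212e+00] q [ 0.07281913  0.96544295 -0.52512742  1.84750718  0.86309668  0.57325781
  0.62555294] [-0.3961022  -0.23743979 -0.07365029]
```

Request:
{"api": "arm_command", "payload": {"series": [{"offset": [6, 0, 0], "angular": [0, 0, 0], "hand": -1}, {"offset": [18, 0, 0], "angular": [0, 0, 0], "hand": -1}, {"offset": [32, 0, 0], "angular": [0, 0, 0], "hand": -1}, {"offset": [34, 0, -40], "angular": [0, 0, 0], "hand": -1}, {"offset": [34, 0, -85], "angular": [0, 0, 0], "hand": -1}, {"offset": [34, 0, -130], "angular": [0, 0, 0], "hand": -1}, {"offset": [34, 0, -165], "angular": [0, 0, 0], "hand": -1}, {"offset": [34, 0, -170], "angular": [0, 0, 0], "hand": -1}, {"offset": [34, 0, -170], "angular": [0, 0, 0], "hand": -1}, {"offset": [34, 0, -170], "angular": [0, 0, 0], "hand": -1}]}}

```text
t: 17.65
position: [0.5301, 0.0801, 0.3754]
orientation: [-3.141, -0.002, -3.065]
force: [0.2, -0.3, -0.3]
opening: 0.0882
grip_force: 0.0
```

```bash
cat > e.py <<'E'
from l import *
grab('wrist','w6.png'); grab('top','t6.png'); grab('scene','s6.png')
T=np.load('pics/w6.png.npy'); im=cv2.imread('pics/w6.png').astype(float)
g=cv2.GaussianBlur(im,(3,3),0).sum(2)
def edge(u,v0,v1):
    p=g[v0:v1,u-3:u+4].mean(1); d=np.gradient(p); i=d.argmax(); w=np.abs(d[max(i-2,0):i+3]); return v0+max(i-2,0)+(w*np.arange(len(w))).sum()/w.sum()
us=[190,220,250,280,310,340,370,400,430]
for z,v0,v1 in((.046,254,276),(.034,229,246)):
    b=np.array([[u,edge(u,v0,v1)] for u in us]); print(b[:,1].round(1),(loc(cast('wrist',b,z,T))*1000).round(1).tolist())
cv2.imwrite('pics/v6.png',np.vstack([cv2.resize(cv2.imread('pics/w6.png')[220:420],(800,250)),cv2.resize(cv2.imread('pics/t6.png')[187:257,220:380],(800,350))]))
E
python3 e.py
```

```text
[267.3 267.3 267.7 267.7 267.7 267.6 267.6 267.6 267.6] [[-35.8, -76.6], [-35.8, -51.6], [-35.6, -26.8], [-35.6, -2.1], [-35.6, 22.6], [-35.6, 47.3], [-35.7, 72.0], [-35.7, 96.7], [-35.7, 121.5]]
[239.7 239.6 239.7 240.1 239.8 239.9 239.8 239.9 239.9] [[-55.8, -78.2], [-55.9, -52.9], [-55.8, -27.7], [-55.5, -2.6], [-55.7, 22.5], [-55.7, 47.5], [-55.7, 72.6], [-55.7, 97.7], [-55.7, 122.8]]
```

View pics/v6.png

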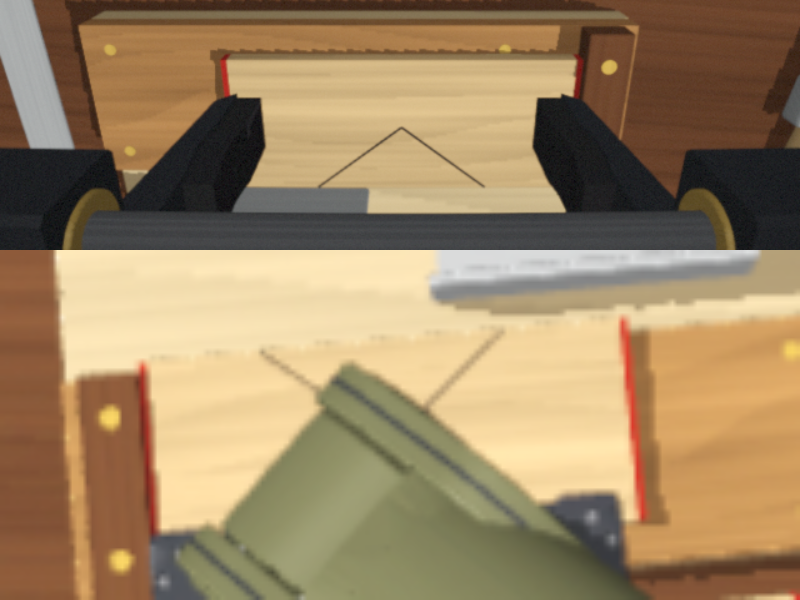

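The back edge is 20.0 mm in from the bed's near edge all along, which puts the joint edge 5.0 mm proud. Now a close look at the stop joint.

```bash
python3 - <<'E'
from l import *
a=cv2.imread('pics/w6.png')[235:315,440:520]; b=cv2.imread('pics/s6.png')[230:350,270:390]
cv2.imwrite('pics/v7.png',np.hstack([cv2.resize(a,(400,400),interpolation=0),cv2.resize(b,(400,400),interpolation=0)]))
T=np.load('pics/w6.png.npy'); im=cv2.imread('pics/w6.png')
for v in(270,280,290): print(v,[tuple(map(int,p)) for p in im[v,454:480]])
for Y in (.149,.150,.151): print(proj('wrist',[*(c[:2]+Rz@np.array([-.03,Y])),.046],T),proj('wrist',[*(c[:2]+Rz@np.array([-.03,Y])),.052],T))
E
```

```text
270 [(132, 182, 210), (130, 180, 208), (131, 182, 209), (131, 180, 209), (130, 181, 208), (128, 179, 207), (109, 157, 184), (71, 103, 141), (34, 47, 124), (25, 30, 121), (19, 28, 121), (29, 31, 117), (29, 37, 94), (24, 36, 62), (28, 36, 56), (31, 47, 71), (37, 60, 93), (45, 71, 109), (51, 72, 113), (51, 73, 114), (48, 73, 115), (53, 77, 116), (50, 74, 116), (38, 67, 108), (47, 74, 112), (46, 70, 111)]
280 [(133, 183, 212), (131, 181, 209), (128, 179, 207), (127, 177, 205), (112, 158, 187), (84, 121, 148), (57, 82, 129), (32, 40, 122), (22, 27, 119), (25, 32, 119), (22, 30, 110), (22, 30, 80), (29, 39, 59), (32, 43, 64), (37, 51, 80), (45, 65, 100), (44, 72, 109), (46, 73, 111), (46, 73, 113), (49, 74, 115), (49, 73, 115), (43, 68, 110), (46, 73, 111), (46, 70, 112), (43, 68, 109), (45, 67, 110)]
290 [(136, 186, 214), (139, 188, 215), (135, 186, 213), (132, 182, 213), (123, 171, 206), (87, 125, 177), (35, 50, 129), (21, 25, 120), (18, 22, 120), (21, 30, 101), (28, 34, 71), (27, 37, 53), (24, 36, 62), (41, 56, 86), (44, 67, 105), (47, 73, 113), (40, 69, 113), (52, 76, 116), (49, 72, 114), (45, 69, 113), (45, 71, 112), (42, 66, 108), (40, 69, 108), (44, 67, 108), (44, 68, 108), (46, 70, 111)]
[[462.34910457 273.83765348]] [[464.76896309 276.75999044]]
[[463.54334253 273.83526509]] [[465.98310916 276.75729102]]
[[464.73730619 273.83285264]] [[467.19696615 276.75456464]]
```

View pics/v7.png

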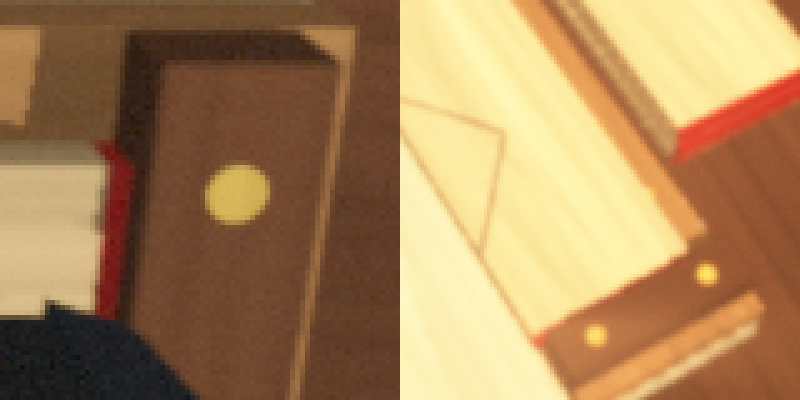

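The end sits tight against the stop in both views, with the gap under about 0.5 mm. The robot is clear, so I'm handing in.

```bash
python3 -c "
from station import bot; print(bot.hand_in())"
```

```text
the job is handed in; nothing more can be done
None
```

The job is handed in: I slid the top blank onto the bed without lifting it, its end is square against the stop (gap under about 0.5 mm), and its joint edge stands about 5 mm proud all along; nothing else was seen to move.

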